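# Roll-check the spare conveyor rollers

### The job

Two spare conveyor rollers lie on the flat inspection plate at the packing table. Roll the straight one along the plate, keeping it down on the plate so that it turns over as it goes, until it lies square against the dark stop bar at the far end; put the bent one, which would wobble, in the shallow reject tray. Leave both lying still.

Things in the scene. Friction and masses are not known exactly. Their poses are not given: they have to be found in the camera images.
- straight_center (a point): Centre of the straight roller: steel tube, 40 mm diameter, 136 mm long, a 10 mm thick axle stub 12 mm out of each end; 0.2 to 0.42 kg. It lies near the plate's near end. The point is on its axis, half-way along, 20 mm above the plate. Its y runs along its axis, roughly the plate's y; z starts upward. It starts 0.18 to 0.24 m short of the stop bar, turns once in 126 mm and rolls freely: pushed fast, it runs on.
- bent_center (a point): Centre of the bent roller: the same tube kinked in the middle, each half bent 13 degrees towards its own +x, a shallow V from above; 155 mm overall, 0.2 to 0.42 kg. The point is on its axis at the kink, 20 mm above the plate; the tube there is 40 mm wide. Its y is its mean long direction, z starts upward. It lies flat on the plate beside the straight roller, in either lane.
- plate: Fixed level aluminium inspection plate on the table, 340 mm (its x) by 420 mm (its y), 15 mm thick; origin at the centre of its underside. Its x points from the near end (robot's side) to the far end, z up. The rollers lie side by side on it, about 110 mm either side of its middle line; a small bearing ring and a thin pin lie on that line.
- stop_face (a point): Point on the plate's top surface at the middle of the near face of the dark steel stop bar, which runs along the plate's y at its far end (400 mm long, 20 mm thick, 30 mm high above the plate). Axes as the plate's. The straight roller lies against the bar when its centre is 20 mm short of this face along x.
- tray: Fixed shallow grey plastic reject tray, open on top and empty: 260 mm (its x) by 170 mm (its y) outside, walls 5 mm thick, rim 60 mm and inner floor 5 mm above the table. Origin at the centre of its underside. It stands left or right of the plate; a taller carton of food cans stands on the other side.
Mind the look-alikes: they are no part of the job. Leave any pink look-alike of the part that bears bent_center alone. Leave any green look-alike of the part that bears straight_center alone.

How it is judged:
On the way, in this order (a step that is already met when the one before it is completed fails the run):
1. the straight roller has turned half over while rolling (own z more than 2.3 rad from up) (angle between straight_center's own z axis and vertical above 2.3 rad and z of straight_center in the frame of plate below 0.045 m).
2. it has rolled on through a whole turn (own z within 0.8 rad of up again) (angle between straight_center's own z axis and vertical below 0.8 rad and z of straight_center in the frame of plate below 0.045 m).
At the end, for the whole second after the job is handed in: The straight roller lies on the plate against the stop bar (gap at most 15 mm, parallel to the bar within 10 degrees), and the bent roller lies inside the reject tray (centre less than 55 mm above the table); both at rest (x of straight_center in the frame of stop_face between -0.035 and -0.01 m and y of straight_center in the frame of stop_face between -0.2 and 0.2 m and z of straight_center in the frame of stop_face between 0.014 and 0.026 m and angle between the y axis of straight_center and the y axis of plate, either way round below 0.18 rad and linear speed of each of straight_roller, bent_roller below 0.02 m/s and x of bent_center in the frame of tray between -0.12 and 0.12 m and y of bent_center in the frame of tray between -0.075 and 0.075 m and z of bent_center in the frame of tray between 0 and 0.055 m); the robot touches nothing.
It fails at once if the straight roller is lifted more than 15 mm off the plate (z of straight_center in the frame of plate above 0.05 m).
It also fails if it takes over 61 s, if anything falls off the work surface, if the arm or the gripper's body presses on something with over 40 N, if the wrist force passes 120 N, or if a joint passes its speed limit or range.

### The arm

A 6-joint arm with a two-finger parallel gripper is mounted at the origin on the work surface. World frame = base frame: x ahead of the robot, y to its left, z up, the work surface at z = 0. Lengths are in m, angles in rad, forces in N, time in s.
With the tool pointing down it reaches from about 0.375 to 0.975 m from the base axis. Payload 3.8 kg.
Tool frame: the origin (TCP) lies on the centre line of the jaws, within the pads' length; the fingertips stand 17 mm ahead of it and the grasp point (between the pads) lies 2 mm behind it (bot.tip_extent is the distance from the TCP to the fingertips, in m); z points along the fingers, y is the line along which they close (so a half turn about z gives the same grasp; the last joint's range is limited). The gripper opens to 85 mm and grips with 20 to 120 N. Pads are 22 mm wide; open, the fingers measure 114 mm over their backs; the gripper's body (76 mm by 85 mm) begins 54 mm behind the grasp point. The pads swing forward as they close: fully open they stand 13 mm farther back than shut.
Start: joints at [1.214, 0.264, 1.604, -0, 1.274, -0.037], TCP at [0.212, 0.641, 0.248] pointing down, gripper open.
Joint ranges: [-2.63, 2.63], [-0.94, 2.18], [0.31, 2.57], [-1.31, 4.45], [0, 2.66], [-2.55, 2.55]. Speed limits (rad/s): [2.57, 2.57, 3.14, 3.14, 3.14, 3.14].

### API

Orientations are given as a rotation vector (axis times angle).
In Python, from workcell import readout, read_camera, finish_job, bot gives the robot as it stands.
- The arm moves only by the tool jog_arm, never from a script. Its argument "deltas" is one flat list of numbers, 7 for each row, row after row: the shift along the tool's x, y, z in m, then the turn, a rotation vector about the tool's x, y, z in degrees, then the gripper command: -1 is shut, 1 is fully open, values between are in proportion. A call has 1 to 8 rows; each row is the pose to reach, as a shift and turn from the pose commanded when the call began, along the tool's axes at that moment; what a row does not reach only later rows make up. A row lasts 1/10 s, in which the tool goes at most 50 mm and 8.59 degrees, less where a joint would pass 70% of its speed; a pose out of reach is approached as far as the arm can. A call with a gripper value outside its range is refused whole. The fingers move at their own pace and stop on an object; "squeeze" is the grip in N (left out, the last holds). Time passes only in rows, so rows that repeat a pose let the fingers close. It gives the time, the measured TCP pose, the force, the opening and the grip force at its end, in the units of the state.
- readout.read_state(): the state, without advancing time (a new reading comes with each control period).
- read_camera(name): name is "scene" or "top" or "wrist"; returns a dict with "color" (400x640x3 uint8, blue, green, red), "fx", "fy", "cx", "cy" (pixels), "dist" ([k1, k2, p1, p2, k3] as OpenCV has them; the pictures are not rectified), "origin" and "attitude" of the camera in the world. Camera axes: x right, y down, z forward; pixel columns grow to the right and rows downward; lengths in m; the calibration is good to about 2 mm. A picture is of the moment at which its call begins. There is no depth.
- finish_job(): hands the job in; it is judged then, once.
The state is a dict: "time": time; "q": joint angles; "joint_vel": joint speeds; "joint_torque": joint torques, N m; "tool_pos": TCP position; "tcp_rot": TCP orientation; "wrist_force": force on the tool from outside, world axes, zero at the start; "torque": the same for the moment, N m; "width": opening from 0.0 (shut) to 1.0 (fully open); "grip_force": force on a finger pad.
Only numpy, scipy, OpenCV 4.12 (cv2) and the standard library are available. Lean on these libraries where they do the work, as an engineer would, in place of code of your own. Each camera call takes 0.05 s, during which the arm holds its last target. There are 200 camera calls.

## Working session

There is one attempt and no reset: what is moved stays moved. The work goes in short steps, Python scripts to look and compute and a tool call to move; the robot and the scene stay as the last step left them, time stands still between calls to the robot, and variables do not carry over. Pictures are saved under pics/ and viewed, at most 10 in all, crops included, and the job is handed in when it is done.

Besides the shell and the picture viewer there is one more tool, called after "Call:" in YAML: its name, and indented under it one key for each argument. jog_arm: Moves the arm, as the interface text tells. Its arguments: {"type":"object","properties":{"deltas":{"type":"array"},"squeeze":{"type":"number"}},"required":["deltas"]}

```bash
ls; mkdir -p pics; python3 - <<'E'
from workcell import readout, read_camera
import cv2,pickle
d={}
for n in("top","scene"):
    c=read_camera(n);d[n]=c;cv2.imwrite(f"pics/{n}0.png",c["color"])
    print(n,{k:v for k,v in c.items() if k!="color"})
pickle.dump(d,open("c0.pkl","wb"))
print(readout.read_state())
E
```

```text
pics
top {'fx': 471.75917953620524, 'fy': 471.75917953620524, 'cx': 313.02187485011314, 'cy': 202.62558761590046, 'dist': array([-0.08644039,  0.        ,  0.        ,  0.        ,  0.        ]), 'origin': array([ 3.26778680e-01, -7.64166446e-04,  1.44141190e+00]), 'attitude': array([-2.16141209,  2.17391143, -0.09236951])}
scene {'fx': 446.99561790401276, 'fy': 446.99561790401276, 'cx': 316.1190257763988, 'cy': 200.5428618627093, 'dist': array([-0.05625846,  0.        ,  0.        ,  0.        ,  0.        ]), 'origin': array([ 1.37686467, -0.06456889,  0.96048788]), 'attitude': array([-1.80065452, -1.68895786,  0.68566122])}
{'time': 0.1, 'q': array([ 1.21409012e+00,  2.64662559e-01,  1.60529004e+00,  7.12246048e-06,
        1.27369238e+00, -3.68833941e-02]), 'joint_vel': array([ 5.97721587e-04, -2.08494817e-03, -7.19405359e-04, -9.03771446e-04,
       -3.39250001e-05, -6.09150481e-04]), 'joint_torque': array([ 1.46323064e-04, -5.16702569e+01, -3.68588948e+01, -7.41740655e-05,
        6.23510961e-03, -6.82411866e-06]), 'tool_pos': array([0.21198143, 0.6401675 , 0.24706836]), 'tcp_rot': array([-0.50017617, -3.10110546,  0.00315905]), 'wrist_force': array([-0.40805012,  0.67827465,  0.17168788]), 'torque': array([-0.00027558,  0.06031285, -0.02157998]), 'grip_force': 0.0, 'width': 1.0018044733634563}
```

View pics/top0.png

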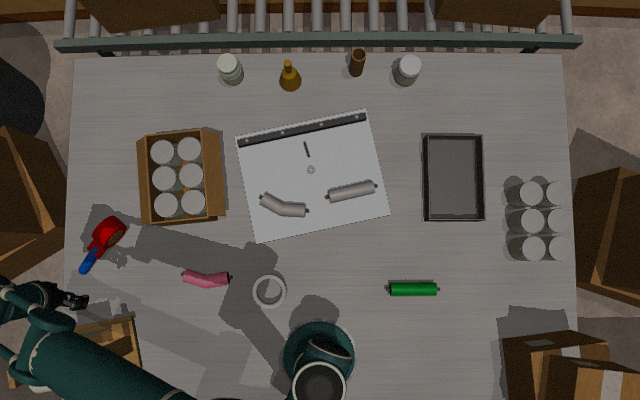

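View pics/scene0.png

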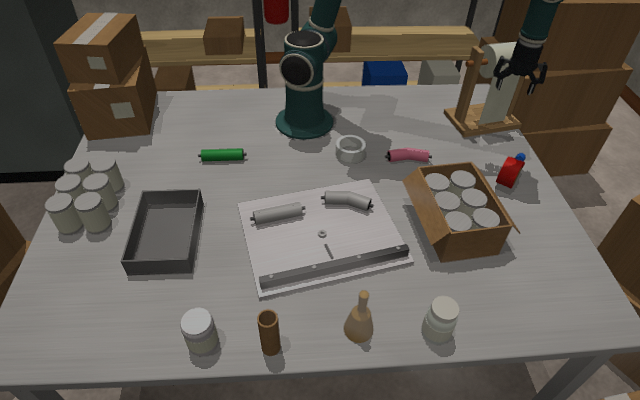

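The top view shows the bent roller at (284,205), the straight one at (351,190), the stop bar from (237,146) to (366,116), and the tray at (453,177). The pink (205,278) and green (413,289) look-alikes are off the plate, and the can carton is at (180,177).

```bash
cat > h.py <<'E'
import numpy as np,cv2
from scipy.spatial.transform import Rotation as R
def ray(c,px,z):
    K=np.array([[c["fx"],0,c["cx"]],[0,c["fy"],c["cy"]],[0,0,1]])
    p=cv2.undistortPoints(np.array(px,float).reshape(-1,1,2),K,c["dist"]).reshape(-1,2)
    d=R.from_rotvec(c["attitude"]).apply(np.c_[p,np.ones(len(p))])
    o=np.array(c["origin"]);return o+d*((z-o[2])/d[:,2])[:,None]
def proj(c,P):
    K=np.array([[c["fx"],0,c["cx"]],[0,c["fy"],c["cy"]],[0,0,1]])
    Ri=R.from_rotvec(c["attitude"]).inv();P=np.atleast_2d(P)
    q=Ri.apply(P-np.array(c["origin"]))
    return cv2.projectPoints(q,np.zeros(3),np.zeros(3),K,c["dist"])[0].reshape(-1,2)
E
python3 - <<'E'
import pickle;from h import *
d=pickle.load(open("c0.pkl","rb"))
c=d["top"];im=c["color"]
hsv=cv2.cvtColor(im,cv2.COLOR_BGR2HSV)
g=cv2.cvtColor(im,cv2.COLOR_BGR2GRAY)
print("vals plate",g[180,290],g[215,330],"table",g[240,400],"straight",g[190,345:357],"bent",g[205,280:290],"bar",g[130,300:304])
corn=[(235,137),(369,109),(391,214),(257,243)]
P=ray(c,corn,.015);print("plate",P.round(4),[np.linalg.norm(P[i]-P[(i+1)%4]).round(3) for i in range(4)])
T=ray(c,[(422,134),(482,134),(485,220),(424,220)],.06);print("tray",T.round(4))
m=np.zeros_like(g);cv2.fillPoly(m,[np.array([(240,152),(370,125),(386,210),(260,238)])],255)
b=((g<185)&(m>0)).astype(np.uint8)
for th in (150,165,180,195):
  b=((g<th)&(m>0)).astype(np.uint8)
  for k in cv2.findContours(b,cv2.RETR_EXTERNAL,cv2.CHAIN_APPROX_NONE)[0]:
    if cv2.contourArea(k)>60:
        r=cv2.minAreaRect(k);print(th,cv2.contourArea(k),r,ray(c,[r[0]],.035).round(4))
cr=im[100:250,225:500];cv2.imwrite("pics/crop.png",cv2.resize(cr,None,fx=2.9,fy=2.9,interpolation=cv2.INTER_CUBIC))
E
```

```text
vals plate 150 154 table 116 straight [112 112 116 121 126 125 130 132 132 134 136 135] bent [109 110  98  96 100  97  99  97  96  92] bar [57 56 58 56]
plate [[ 0.6689  0.254   0.015 ]
 [ 0.7544 -0.162   0.015 ]
 [ 0.4271 -0.2228  0.015 ]
 [ 0.3418  0.1834  0.015 ]] [np.float64(0.425), np.float64(0.333), np.float64(0.415), np.float64(0.335)]
tray [[ 0.6634 -0.3146  0.06  ]
 [ 0.6634 -0.4971  0.06  ]
 [ 0.4042 -0.495   0.06  ]
 [ 0.4056 -0.3129  0.06  ]]
150 748.5 ((282.7543640136719, 206.508056640625), (53.44487380981445, 20.75101661682129), 16.557071685791016) [[0.4503 0.104  0.035 ]]
150 762.0 ((350.0196838378906, 191.4185333251953), (17.46409034729004, 57.41413116455078), 77.00537872314453) [[ 0.4945 -0.098   0.035 ]]
150 60.5 ((312.20001220703125, 168.89999389648438), (9.838699340820312, 12.969194412231445), 63.43495178222656) [[0.5636 0.0152 0.035 ]]
165 11438.5 ((314.3352966308594, 180.75881958007812), (89.04996490478516, 133.5207061767578), 77.47119140625) [[0.5274 0.009  0.035 ]]
180 11438.5 ((314.3352966308594, 180.75881958007812), (89.04996490478516, 133.5207061767578), 77.47119140625) [[0.5274 0.009  0.035 ]]
195 11438.5 ((314.3352966308594, 180.75881958007812), (89.04996490478516, 133.5207061767578), 77.47119140625) [[0.5274 0.009  0.035 ]]
```

View pics/crop.png

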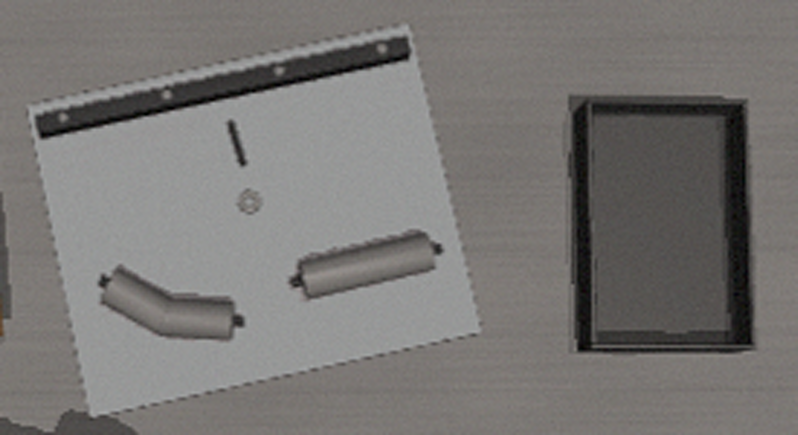

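The crop (2.9x) shows the bent roller's kink at about (170,313), with stubs at (105,283) and (238,321). The straight roller has stubs at (296,281) and (438,248), parallel to the bar. The near bottom edge of the bar runs (38,137)–(408,60), and the tray rim spans x≈582–748.

```bash
cat >> h.py <<'E'
def delta(pos,yaw):
    "tool-axes shift and turn (deg) to bring TCP to pos, pointing down, tool y at world yaw (deg)"
    from workcell import readout
    s=readout.read_state();A=R.from_rotvec(s["tcp_rot"])
    a=np.radians(yaw);y=np.array([np.cos(a),np.sin(a),0]);z=np.array([0,0,-1.])
    B=R.from_matrix(np.c_[np.cross(y,z),y,z])
    print("t",s["time"],"d",A.inv().apply(np.array(pos)-s["tool_pos"]).round(4),"turn",np.degrees((A.inv()*B).as_rotvec()).round(1))
E
python3 - <<'E'
import pickle;from h import *
c=pickle.load(open("c0.pkl","rb"))["top"]
f=lambda L,z:ray(c,[(x/2.9+225-.33,y/2.9+100-.33) for x,y in L],z).round(4)
b=f([(105,283),(238,321),(178,293),(162,334),(170,313)],.035);print("bent",b)
v=b[0]-b[1];print("bent y yaw",np.degrees(np.arctan2(v[1],v[0])))
s=f([(296,281),(438,248)],.035);v=s[0]-s[1];print("straight",s,s.mean(0),np.linalg.norm(v),np.degrees(np.arctan2(v[1],v[0])))
k=f([(38,137),(408,60)],.015);v=k[0]-k[1];u=v/np.linalg.norm(v);print("bar",k,np.linalg.norm(v),np.degrees(np.arctan2(v[1],v[0])))
n=np.array([u[1],-u[0],0]);print("gap",(k.mean(0)-s.mean(0))@n)
print("tray",f([(584,100),(748,100),(753,347),(584,347)],.06))
delta([.455,.1,.20],-18)
E
```

```text
bent [[0.4786 0.1699 0.035 ]
 [0.4382 0.0322 0.035 ]
 [0.4677 0.0941 0.035 ]
 [0.4253 0.1106 0.035 ]
 [0.447  0.1024 0.035 ]]
bent y yaw 73.64876349649786
straight [[ 0.4794 -0.028   0.035 ]
 [ 0.5129 -0.1755  0.035 ]] [ 0.49615 -0.10175  0.035  ] 0.15125640482306857 102.7958710793376
bar [[ 0.6376  0.2449  0.015 ]
 [ 0.7182 -0.15    0.015 ]] 0.40304139985862497 101.53575769462994
gap 0.20791560129900816
tray [[ 0.663  -0.3268  0.06  ]
 [ 0.663  -0.4989  0.06  ]
 [ 0.4062 -0.493   0.06  ]
 [ 0.4076 -0.319   0.06  ]]
t 0.1 d [-0.4005 -0.4363  0.0479] turn [-0.1  0.1 89.7]
```

Call:
jog_arm:
  deltas: [-0.4,-0.436,0.048,0,0,90,1,-0.4,-0.436,0.048,0,0,90,1,-0.4,-0.436,0.048,0,0,90,1,-0.4,-0.436,0.048,0,0,90,1,-0.4,-0.436,0.048,0,0,90,1,-0.4,-0.436,0.048,0,0,90,1,-0.4,-0.436,0.048,0,0,90,1,-0.4,-0.436,0.048,0,0,90,1]
  squeeze: 40

```text
time: 0.9
tool_pos: [0.3758, 0.2751, 0.2155]
tcp_rot: [2.17, 2.271, -0.0]
wrist_force: [0.7, -0.1, 0.1]
width: 0.999
grip_force: 0.0
```

```bash
python3 -c "
from h import *
delta([.447,.1024,.20],-16.4)"
```

```text
t 0.9 d [-0.1758  0.0633  0.0155] turn [-0.  0. 19.]
```

Call:
jog_arm:
  deltas: [-0.176,0.063,0.015,0,0,19,1,-0.176,0.063,0.015,0,0,19,1,-0.176,0.063,0.015,0,0,19,1,-0.176,0.063,0.015,0,0,19,1,-0.176,0.063,0.015,0,0,19,1,-0.176,0.063,0.015,0,0,19,1]

```text
time: 1.5
tool_pos: [0.4474, 0.1038, 0.2005]
tcp_rot: [-2.512, -1.885, 0.001]
wrist_force: [0.2, 0.5, -0.3]
width: 1.003
grip_force: 0.0
```

```bash
python3 - <<'E'
from h import *
from workcell import read_camera
import pickle
c=read_camera("wrist");cv2.imwrite("pics/w1.png",c["color"]);pickle.dump(c,open("w1.pkl","wb"))
print(c["origin"],proj(c,[[.447,.1024,.035],[.4786,.1699,.035],[.4382,.0322,.035]]))
delta([.447,.1024,.20],-16.4)
E
```

```text
[0.46630755 0.17135034 0.32598318] [[320.81340616 191.05109803]
 [332.51184508 118.55305906]
 [330.69393882 251.4667182 ]]
t 1.55 d [-0.0022  0.0005  0.0006] turn [-0.1 -0.   0.3]
```

View pics/w1.png

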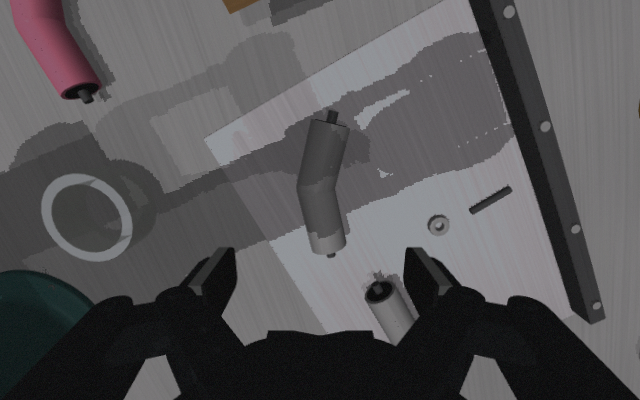

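The wrist view shows the kink at about (317,189) and the stubs at (332,115) and (331,255). These lie within 4 px of the projected measurements, so I'm descending to grasp.

Call:
jog_arm:
  deltas: [-0.002,-0.001,0.05,0,0,0,1,-0.002,-0.001,0.09,0,0,0,1,-0.002,-0.001,0.12,0,0,0,1,-0.002,-0.001,0.14,0,0,0,1,-0.002,-0.001,0.155,0,0,0,1,-0.002,-0.001,0.161,0,0,0,1,-0.002,-0.001,0.161,0,0,0,1]

```text
time: 2.25
tool_pos: [0.445, 0.104, 0.0392]
tcp_rot: [-2.507, -1.891, 0.003]
wrist_force: [-0.6, -0.7, 0.8]
width: 0.999
grip_force: 0.0
```

Call:
jog_arm:
  deltas: [0,0,0,0,0,0,-0.4,0,0,0,0,0,0,-0.4,0,0,0,0,0,0,-0.4,0,0,0,0,0,0,-0.4,0,0,0,0,0,0,-0.4,0,0,0,0,0,0,-0.4,0,0,0,0,0,0,-0.4,0,0,0,0,0,0,-0.4]
  squeeze: 40

```text
time: 3.05
tool_pos: [0.4464, 0.1032, 0.0412]
tcp_rot: [-2.51, -1.889, -0.001]
wrist_force: [-3.2, 1.6, 6.5]
width: 0.476
grip_force: 38.4
```

Call:
jog_arm:
  deltas: [0,0,-0.03,0,0,0,-0.4,0,0,-0.06,0,0,0,-0.4,0,0,-0.1,0,0,0,-0.4,0,0,-0.14,0,0,0,-0.4,0,0,-0.14,0,0,0,-0.4]
  squeeze: 60

```text
time: 3.55
tool_pos: [0.4503, 0.1036, 0.1863]
tcp_rot: [2.506, 1.885, 0.017]
wrist_force: [1.3, 1.2, -3.7]
width: 0.466
grip_force: 59.3
```

```bash
python3 -c "
from h import *
delta([.535,-.408,.18],-91)"
```

```text
t 3.55 d [-0.4681  0.2231  0.0062] turn [ 0.3 -0.7 74.9]
```

Call:
jog_arm:
  deltas: [-0.02,0.01,0.005,0,0,4,-0.4,-0.05,0.025,0.005,0,0,10,-0.4,-0.09,0.042,0.005,0,0,16,-0.4,-0.13,0.062,0.005,0,0,22,-0.4,-0.17,0.081,0.005,0,0,28,-0.4,-0.21,0.1,0.005,0,0,34,-0.4,-0.25,0.119,0.005,0,0,40,-0.4,-0.29,0.138,0.005,0,0,46,-0.4]

```text
time: 4.35
tool_pos: [0.497, -0.2153, 0.1729]
tcp_rot: [-3.049, -0.75, 0.003]
wrist_force: [1.0, -0.2, -3.9]
width: 0.463
grip_force: 59.4
```

```bash
python3 -c "
from h import *
delta([.535,-.408,.18],-91)"
```

```text
t 4.35 d [-0.0557  0.1883 -0.0075] turn [-0.1  0.1 28.6]
```

Call:
jog_arm:
  deltas: [-0.012,0.04,-0.005,0,0,6,-0.4,-0.024,0.08,-0.005,0,0,12,-0.4,-0.036,0.12,-0.005,0,0,18,-0.4,-0.046,0.155,-0.005,0,0,24,-0.4,-0.052,0.175,-0.005,0,0,28,-0.4,-0.055,0.188,-0.005,0,0,29,-0.4,-0.055,0.188,-0.005,0,0,29,-0.4,-0.055,0.188,-0.005,0,0,29,-0.4]

```text
time: 5.15
tool_pos: [0.5371, -0.4045, 0.1786]
tcp_rot: [-3.139, 0.028, 0.003]
wrist_force: [0.3, 0.5, -3.5]
width: 0.467
grip_force: 59.6
```

```bash
python3 - <<'E'
from h import *
from workcell import read_camera
delta([.535,-.408,.036],-91)
c=read_camera("scene");cv2.imwrite("pics/s2.png",c["color"])
E
```

```text
t 5.15 d [-0.0018  0.0038  0.1426] turn [-0.1  0.1 -0. ]
```

View pics/s2.png

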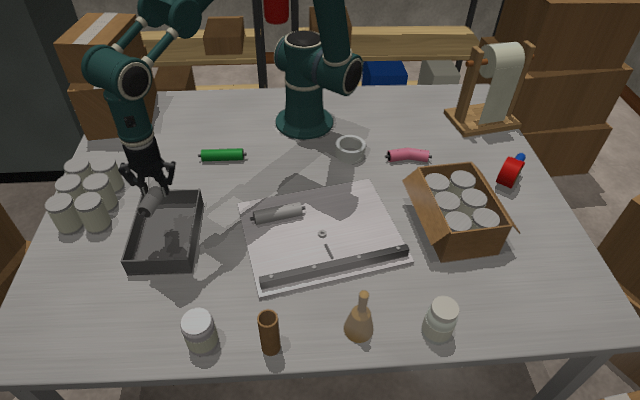

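The scene shows the bent roller held level above the tray at (150,200), with the straight roller undisturbed at (278,213). Next I lower it and release.

Call:
jog_arm:
  deltas: [-0.002,0.004,0.04,0,0,0,-0.4,-0.002,0.004,0.08,0,0,0,-0.4,-0.002,0.004,0.11,0,0,0,-0.4,-0.002,0.004,0.13,0,0,0,-0.4,-0.002,0.004,0.14,0,0,0,-0.4,-0.002,0.004,0.14,0,0,0,-0.4,-0.002,0.004,0.14,0,0,0,-0.4]

```text
time: 5.9
tool_pos: [0.5366, -0.4097, 0.0412]
tcp_rot: [3.14, -0.028, 0.002]
wrist_force: [-0.5, -0.7, -3.8]
width: 0.471
grip_force: 59.4
```

Call:
jog_arm:
  deltas: [0,0,0,0,0,0,-0.1,0,0,0,0,0,0,0,0,0,0,0,0,0,0.3,0,0,0,0,0,0,0.6,0,0,0,0,0,0,0.8,0,0,0,0,0,0,0.8,0,0,-0.02,0,0,0,0.8,0,0,-0.05,0,0,0,0.8]

```text
time: 6.7
tool_pos: [0.5339, -0.4084, 0.0876]
tcp_rot: [-3.138, 0.03, 0.007]
wrist_force: [-0.4, 0.5, -0.0]
width: 0.896
grip_force: 0.0
```

Call:
jog_arm:
  deltas: [0,0,-0.05,0,0,0,1,0,0,-0.1,0,0,0,1,0,0,-0.1,0,0,0,1]

```text
time: 7.0
tool_pos: [0.5401, -0.4134, 0.2004]
tcp_rot: [3.131, -0.029, 0.02]
wrist_force: [1.0, -0.9, 1.7]
width: 1.002
grip_force: 0.0
```

```bash
python3 - <<'E'
from h import *
from workcell import read_camera
a=np.radians(11.5);e=np.array([np.cos(a),np.sin(a)])
p=np.array([.496,-.1017])-.075*e
print(p);delta([*p,.18],-78.5)
c=read_camera("top");cv2.imwrite("pics/t3.png",cv2.resize(c["color"][90:260,220:510],None,fx=2.7,fy=2.7))
E
```

```text
[ 0.42250565 -0.1166526 ]
t 7.0 d [-0.1234 -0.2947  0.0158] turn [  0.7  -0.7 -12.6]
```

View pics/t3.png

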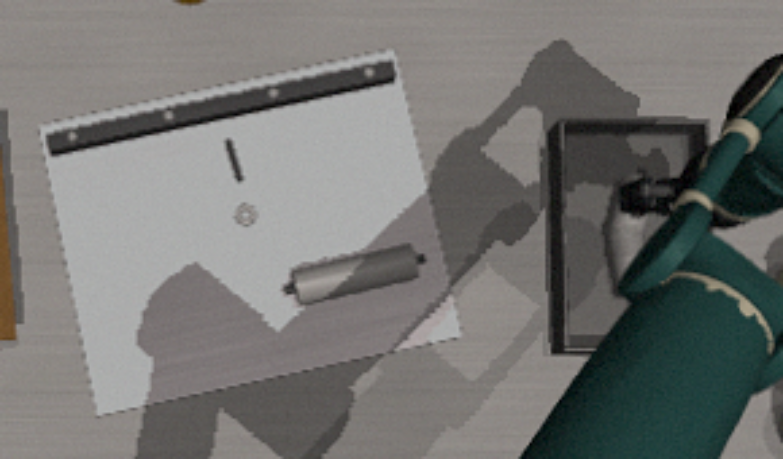

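The bent roller lies in the tray at (628,235), partly hidden by the arm. The straight roller is unmoved at (355,275). Now I go behind it.

Call:
jog_arm:
  deltas: [-0.123,-0.295,0.016,0.7,-0.7,-12.6,0,-0.123,-0.295,0.016,0.7,-0.7,-12.6,0,-0.123,-0.295,0.016,0.7,-0.7,-12.6,0,-0.123,-0.295,0.016,0.7,-0.7,-12.6,0,-0.123,-0.295,0.016,0.7,-0.7,-12.6,0,-0.123,-0.295,0.016,0.7,-0.7,-12.6,0,-0.123,-0.295,0.016,0.7,-0.7,-12.6,0,-0.123,-0.295,0.016,0.7,-0.7,-12.6,0]

```text
time: 7.85
tool_pos: [0.4158, -0.1099, 0.1722]
tcp_rot: [-3.111, -0.319, 0.024]
wrist_force: [-0.2, -0.5, -0.0]
width: 0.498
grip_force: 0.0
```

```bash
python3 - <<'E'
from h import *
from workcell import read_camera
delta([.4225,-.1167,.042],-78.5)
c=read_camera("wrist");cv2.imwrite("pics/w4.png",c["color"])
E
```

```text
t 7.85 d [0.007  0.0101 0.1299] turn [-0.9  0.8  0.2]
```

View pics/w4.png

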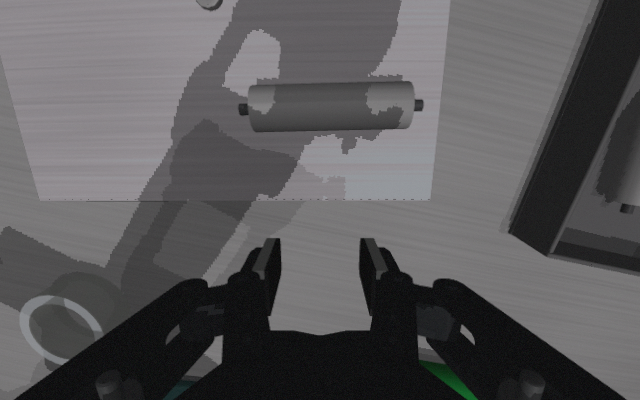

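The wrist view shows the straight roller square to the gripper, spanning (248–414, 83–131), with the fingers behind it and centred at x≈320. Now I descend.

Call:
jog_arm:
  deltas: [0.007,0.01,0.05,-0.9,0.8,0,0,0.007,0.01,0.09,-0.9,0.8,0,0,0.007,0.01,0.115,-0.9,0.8,0,0,0.007,0.01,0.127,-0.9,0.8,0,0,0.007,0.01,0.13,-0.9,0.8,0,0,0.007,0.01,0.13,-0.9,0.8,0,0]

```text
time: 8.5
tool_pos: [0.4262, -0.1202, 0.044]
tcp_rot: [3.124, 0.314, 0.006]
wrist_force: [0.9, -0.2, 0.7]
width: 0.497
grip_force: 0.0
```

```bash
python3 - <<'E'
from h import *
delta([.4225,-.1167,.042],-78.5)
E
```

```text
t 8.5 d [-0.0029 -0.0042  0.002 ] turn [ 0.1 -0.2 -0. ]
```

Call:
jog_arm:
  deltas: [0.008,-0.003,0.001,0,0,0,0,0.016,-0.003,0.001,0,0,0,0,0.024,-0.003,0.001,0,0,0,0,0.03,-0.003,0.001,0,0,0,0,0.034,-0.003,0.001,0,0,0,0,0.038,-0.003,0.001,0,0,0,0,0.042,-0.003,0.001,0,0,0,0,0.046,-0.003,0.001,0,0,0,0]

```text
time: 9.3
tool_pos: [0.4699, -0.1072, 0.0427]
tcp_rot: [3.124, 0.315, 0.004]
wrist_force: [0.3, -0.1, 0.5]
width: 0.5
grip_force: 0.0
```

Call:
jog_arm:
  deltas: [0.005,0,0,0,0,0,0,0.01,0,0,0,0,0,0,0.015,0,0,0,0,0,0,0.02,0,0,0,0,0,0,0.025,0,0,0,0,0,0,0.03,0,0,0,0,0,0,0.035,0,0,0,0,0,0,0.04,0,0,0,0,0,0]

```text
time: 10.1
tool_pos: [0.5095, -0.0993, 0.043]
tcp_rot: [3.124, 0.315, 0.005]
wrist_force: [-0.4, -0.6, -0.4]
width: 0.498
grip_force: 0.1
```

```bash
python3 - <<'E'
from h import *
from workcell import read_camera
delta([.4225,-.1167,.042],-78.5)
c=read_camera("wrist");cv2.imwrite("pics/w5.png",c["color"])
E
```

```text
t 10.1 d [-0.0887 -0.0003  0.0007] turn [ 0.1 -0.2  0. ]
```

View pics/w5.png

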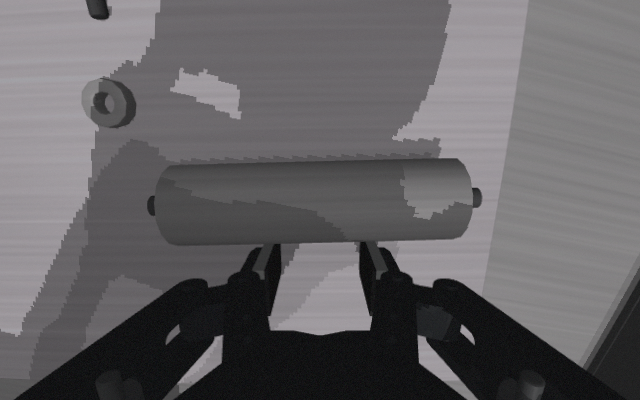

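The wrist view shows the fingers in contact behind the roller at row 245. The roller is square and clear of the ring at (108,103), so I keep rolling.

Call:
jog_arm:
  deltas: [0.005,0,0,0,0,0,0,0.01,0,0,0,0,0,0,0.015,0,0,0,0,0,0,0.02,0,0,0,0,0,0,0.025,0,0,0,0,0,0,0.03,0,0,0,0,0,0,0.035,0,0,0,0,0,0,0.04,0,0,0,0,0,0]

```text
time: 10.95
tool_pos: [0.5487, -0.0913, 0.0431]
tcp_rot: [3.124, 0.315, 0.005]
wrist_force: [-1.0, 0.1, 0.4]
width: 0.501
grip_force: 0.1
```

Call:
jog_arm:
  deltas: [0.005,0,0,0,0,0,0,0.01,0,0,0,0,0,0,0.015,0,0,0,0,0,0,0.02,0,0,0,0,0,0,0.025,0,0,0,0,0,0,0.03,0,0,0,0,0,0,0.035,0,0,0,0,0,0,0.04,0,0,0,0,0,0]

```text
time: 11.75
tool_pos: [0.5879, -0.0833, 0.0433]
tcp_rot: [3.124, 0.315, 0.005]
wrist_force: [0.2, -0.7, 0.2]
width: 0.5
grip_force: 0.1
```

```bash
python3 - <<'E'
from h import *
from workcell import read_camera
delta([.4225,-.1167,.042],-78.5)
c=read_camera("wrist");cv2.imwrite("pics/w6.png",c["color"])
E
```

```text
t 11.75 d [-0.1688 -0.0003  0.0007] turn [ 0.1 -0.2  0. ]
```

View pics/w6.png

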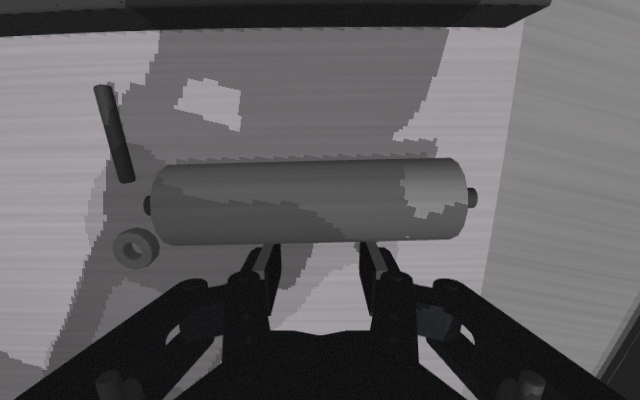

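The roller is still square and in contact. The bar's near edge is at row ~30, and the pin at (115,130) is clear of the roller's left end. I finish the roll slowly.

Call:
jog_arm:
  deltas: [0.005,0,0,0,0,0,0,0.01,0,0,0,0,0,0,0.015,0,0,0,0,0,0,0.02,0,0,0,0,0,0,0.025,0,0,0,0,0,0,0.03,0,0,0,0,0,0,0.035,0,0,0,0,0,0,0.04,0,0,0,0,0,0]

```text
time: 12.6
tool_pos: [0.6271, -0.0753, 0.0434]
tcp_rot: [3.124, 0.315, 0.005]
wrist_force: [-0.2, 0.4, 0.4]
width: 0.499
grip_force: 0.1
```

Call:
jog_arm:
  deltas: [0.004,0,0,0,0,0,0,0.008,0,0,0,0,0,0,0.011,0,0,0,0,0,0,0.014,0,0,0,0,0,0,0.016,0,0,0,0,0,0,0.018,0,0,0,0,0,0,0.019,0,0,0,0,0,0,0.02,0,0,0,0,0,0]

```text
time: 13.4
tool_pos: [0.6463, -0.0714, 0.0434]
tcp_rot: [3.124, 0.315, 0.005]
wrist_force: [0.2, -0.1, 0.3]
width: 0.496
grip_force: 0.0
```

Call:
jog_arm:
  deltas: [0.001,0,0,0,0,0,0,0.002,0,0,0,0,0,0,0.003,0,0,0,0,0,0]

```text
time: 13.7
tool_pos: [0.6485, -0.0708, 0.0434]
tcp_rot: [3.124, 0.315, 0.002]
wrist_force: [-3.8, -0.8, 1.8]
width: 0.502
grip_force: 1.4
```

```bash
python3 - <<'E'
from h import *
from workcell import read_camera
delta([.4225,-.1167,.042],-78.5)
c=read_camera("wrist");cv2.imwrite("pics/w7.png",c["color"])
E
```

```text
t 13.7 d [-2.306e-01 -2.000e-04  1.000e-03] turn [ 0.1 -0.1  0. ]
```

View pics/w7.png

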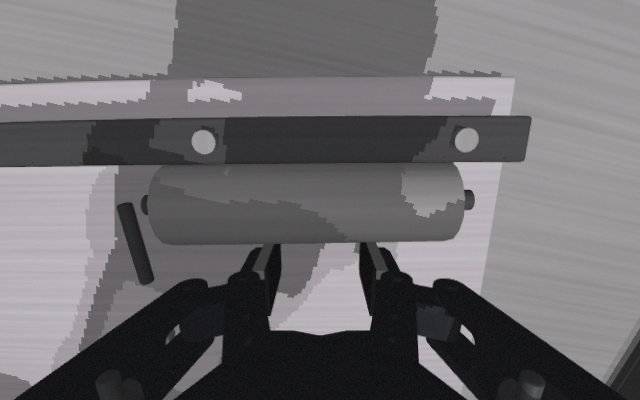

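The roller lies square against the bar: its far edge meets the bar at row 163 and both ends are level. Contact force is about 4 N. I back off and lift, then check.

Call:
jog_arm:
  deltas: [-0.003,0,0,0,0,0,0,-0.01,0,0,0,0,0,0,-0.025,0,0,0,0,0,0,-0.045,0,0,0,0,0,0,-0.06,0,0,0,0,0,0,-0.07,0,-0.03,0,0,0,0,-0.08,0,-0.07,0,0,0,0,-0.09,0,-0.11,0,0,0,0]

```text
time: 14.55
tool_pos: [0.5591, -0.0886, 0.1535]
tcp_rot: [3.124, 0.315, 0.003]
wrist_force: [0.8, -0.3, 0.5]
width: 0.5
grip_force: 0.0
```

```bash
python3 - <<'E'
from h import *
from workcell import read_camera
I={k:cv2.cvtColor(cv2.imread(f"pics/w{k}.png"),cv2.COLOR_BGR2GRAY).astype(np.float32) for k in(5,6,7)}
def hp(im,x0,x1,y0,y1):
    r=im[y0:y1,x0:x1];return r-cv2.GaussianBlur(r,(0,0),4)
for box in((190,260,172,195),(300,390,180,200),(360,400,215,235),(200,260,215,238),(530,600,200,260)):
    a={k:hp(I[k],*box) for k in I}
    print(box,"sd",[a[k].std().round(2) for k in a],"cc",[np.corrcoef(a[i].ravel(),a[j].ravel())[0,1].round(2) for i,j in((5,6),(6,7),(5,7))])
c=read_camera("wrist");cv2.imwrite("pics/w8.png",c["color"])
c=read_camera("wrist");cv2.imwrite("pics/w9.png",c["color"])
c=read_camera("scene");cv2.imwrite("pics/s8.png",cv2.resize(c["color"][170:300,100:430],None,fx=2.4,fy=2.4))
E
```

```text
(190, 260, 172, 195) sd [np.float32(1.78), np.float32(1.37), np.float32(1.82)] cc [np.float64(0.35), np.float64(0.21), np.float64(0.18)]
(300, 390, 180, 200) sd [np.float32(1.5), np.float32(1.51), np.float32(1.35)] cc [np.float64(0.52), np.float64(0.12), np.float64(-0.03)]
(360, 400, 215, 235) sd [np.float32(1.45), np.float32(1.48), np.float32(1.3)] cc [np.float64(0.29), np.float64(0.34), np.float64(0.42)]
(200, 260, 215, 238) sd [np.float32(1.28), np.float32(1.27), np.float32(1.41)] cc [np.float64(0.24), np.float64(0.28), np.float64(0.28)]
(530, 600, 200, 260) sd [np.float32(1.73), np.float32(1.52), np.float32(1.53)] cc [np.float64(-0.34), np.float64(0.01), np.float64(0.04)]
```

View pics/s8.png

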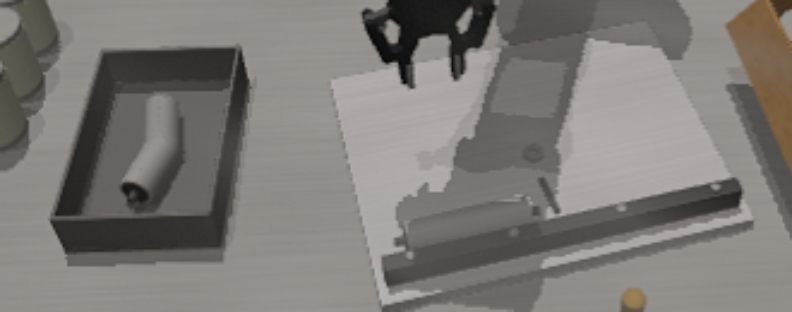

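The scene crop shows the bent roller lying in the tray at (155,145) and the straight one against the bar at (470,225). I check positions numerically, and use frame correlation to tell rolling from sliding.

```bash
python3 - <<'E'
from h import *
from workcell import read_camera
g=lambda k:cv2.cvtColor(cv2.imread(f"pics/w{k}.png"),cv2.COLOR_BGR2GRAY).astype(np.float32)
def hp(r,s=4): return r-cv2.GaussianBlur(r,(0,0),s)
A,B=hp(g(8)),hp(g(9))
P=np.array([.676,-.066,.035]);
c=read_camera("wrist");u,v=proj(c,[P])[0].astype(int);print("roller px",u,v)
for dx in(-50,0,30):
    s=np.s_[v-10:v+10,u+dx:u+dx+45];print("static ref cc",np.corrcoef(A[s].ravel(),B[s].ravel())[0,1].round(2),A[s].std())
# cross-frame search for a shifted match on roller area
for a,b in((5,6),(6,7),(5,7)):
    X,Y=hp(g(a)),hp(g(b))
    for x0,y0 in((200,172),(300,182),(350,175),(210,217)):
        t=X[y0:y0+18,x0:x0+60];m=cv2.matchTemplate(Y[y0-6:y0+24,x0-14:x0+74],t,cv2.TM_CCOEFF_NORMED)
        print(a,b,(x0,y0),m.max().round(2),np.unravel_index(m.argmax(),m.shape))
t=read_camera("top");cv2.imwrite("pics/t9.png",t["color"])
G=cv2.cvtColor(t["color"],cv2.COLOR_BGR2GRAY)
# far/near edges of roller in wrist view along centre column
print(cv2.cvtColor(c["color"],cv2.COLOR_BGR2GRAY)[v-40:v+45:2,u])
E
```

```text
roller px 319 62
static ref cc -0.12 1.1924919
static ref cc -0.16 1.1806142
static ref cc 0.12 3.3163683
5 6 (200, 172) 0.31 (np.int64(7), np.int64(27))
5 6 (300, 182) 0.31 (np.int64(6), np.int64(14))
5 6 (350, 175) 0.72 (np.int64(7), np.int64(15))
5 6 (210, 217) 0.1 (np.int64(5), np.int64(10))
6 7 (200, 172) 0.28 (np.int64(2), np.int64(18))
6 7 (300, 182) 0.34 (np.int64(1), np.int64(12))
6 7 (350, 175) 0.37 (np.int64(3), np.int64(11))
6 7 (210, 217) 0.14 (np.int64(9), np.int64(26))
5 7 (200, 172) 0.37 (np.int64(0), np.int64(0))
5 7 (300, 182) 0.24 (np.int64(2), np.int64(28))
5 7 (350, 175) 0.42 (np.int64(8), np.int64(11))
5 7 (210, 217) 0.24 (np.int64(2), np.int64(17))
[37 35 32 19 27 66 68 71 74 74 73 79 78 80 83 82 83 80 79 77 75 74 74 72
 67 68 64 64 61 54 51 47 70 76 95 96 97 95 95 94 93 94 96]
```

```bash
python3 - <<'E'
import cv2,numpy as np
for k in(5,6,7):
    g=cv2.cvtColor(cv2.imread(f"pics/w{k}.png"),cv2.COLOR_BGR2GRAY).astype(float)
    for c in(310,335): print(k,c,"near",g[232:256,c-4:c+5].mean(1).astype(int),"far",g[154:176,c-4:c+5].mean(1).astype(int))
    print("ends cols",[int(x) for x in g[200:204,140:170:2].mean(0)])
E
```

```text
5 310 near [ 70  69  68  67  67  66  65  64  63  60  71 128 139 136 134 135 134 132
 131 130 130 132 135 139] far [102  93  89  88  87  87  86  70  59  61  64  66  67  70  72  73  74  75
  77  79  80  79]
5 335 near [ 69  69  67  67  67  66  64  64  61  64 102 140 137 135 134 134 133 132
 130 130 130 132 135 138] far [102 102  92  86  87  86  79  57  60  62  65  66  68  69  70  72  74  75
  77  79  80  79]
ends cols [87, 87, 87, 87, 38, 36, 37, 70, 76, 75, 75, 74, 75, 75, 75]
6 310 near [ 69  68  68  67  66  65  65  64  62  60  62  89  98  95  94  95  97 103
 104 104 103 104 107 108] far [106 102  92  90  90  90  87  56  58  60  63  66  70  71  72  73  76  76
  76  77  78  79]
6 335 near [ 68  68  67  66  65  64  64  62  59  64 102 140 138 135 134 136 138 139
 139 138 138 137 138 139] far [104 104 100  91  90  88  68  56  58  61  65  68  70  71  71  74  76  75
  75  77  78  79]
ends cols [88, 89, 45, 37, 36, 71, 73, 73, 73, 74, 74, 73, 73, 73, 73]
7 310 near [ 82  81  80  79  79  77  76  75  74  72  69  82 100 101 102 102 101 102
 102 100 100 100 101 101] far [49 49 48 49 48 48 48 45 45 58 74 77 79 81 82 83 82 83 86 89 90 90]
7 335 near [ 83  81  81  79  78  77  76  75  74  70  85 157 159 161 162 162 162 162
 160 159 159 159 160 160] far [49 48 49 49 49 48 47 46 44 64 75 77 79 81 82 82 81 84 86 89 89 89]
ends cols [89, 41, 41, 46, 89, 89, 89, 89, 88, 89, 89, 88, 88, 88, 89]
```

Surface texture is uninformative: the roller stayed in contact with the fingers throughout, so I can't rule out that it jammed against the pads and slid. Plenty of time remains, so I'll secure the turning steps. I'll roll it back from the top with the fingertips, where it can't slide unturned, then roll it forward again with a tilted push.

```bash
cat >> h.py <<'E'
def S(s,z,w=0):
    "s along plate x from reference start point, w along plate y"
    a=np.radians(11.5);return [.4225+s*np.cos(a)-w*np.sin(a),-.1167+s*np.sin(a)+w*np.cos(a),z]
E
python3 -c "
from h import *
delta(S(.268,.085,-.004),-78.5)"
```

```text
t 14.8 d [0.127  0.0039 0.0688] turn [ 0.1 -0.2  0. ]
```

Call:
jog_arm:
  deltas: [0.04,0.004,0.02,0,0,0,0,0.08,0.004,0.04,0,0,0,0,0.11,0.004,0.06,0,0,0,0,0.127,0.004,0.069,0,0,0,0,0.127,0.004,0.069,0,0,0,0]

```text
time: 15.3
tool_pos: [0.6853, -0.0662, 0.0795]
tcp_rot: [3.125, 0.317, -0.004]
wrist_force: [-0.0, -0.6, 0.6]
width: 0.501
grip_force: 0.0
```

Call:
jog_arm:
  deltas: [0,0,0.004,0,0,0,0,0,0,0.008,0,0,0,0,0,0,0.011,0,0,0,0,0,0,0.013,0,0,0,0,0,0,0.015,0,0,0,0]

```text
time: 15.8
tool_pos: [0.686, -0.0675, 0.0701]
tcp_rot: [3.124, 0.315, 0.006]
wrist_force: [-0.2, -0.7, 6.6]
width: 0.501
grip_force: 3.6
```

Call:
jog_arm:
  deltas: [0,0,0.001,0,0,0,0,0,0,0.002,0,0,0,0]

```text
time: 16.0
tool_pos: [0.6866, -0.0674, 0.0699]
tcp_rot: [3.124, 0.315, 0.007]
wrist_force: [-4.1, 0.7, 12.6]
width: 0.501
grip_force: 6.3
```

Call:
jog_arm:
  deltas: [-0.002,0,0,0,0,0,0,-0.006,0,0,0,0,0,0,-0.01,0,0,0,0,0,0,-0.015,0,0,0,0,0,0,-0.02,0,0,0,0,0,0,-0.025,0,0,0,0,0,0,-0.028,0,0,0,0,0,0,-0.028,0,0,0,0,0,0]

```text
time: 16.8
tool_pos: [0.6601, -0.0731, 0.07]
tcp_rot: [3.123, 0.314, 0.011]
wrist_force: [-0.5, 0.8, 6.0]
width: 0.501
grip_force: 2.8
```

```bash
cat >> h.py <<'E'
def look(name,sg):
    from workcell import read_camera
    c=read_camera("wrist");cv2.imwrite(f"pics/{name}.png",c["color"])
    g=cv2.cvtColor(c["color"],cv2.COLOR_BGR2GRAY).astype(int)
    # profile along plate x beyond fingers, sampled at height of the roller axis, outside the fingers
    for w in(-.055,.05):
        ss=np.arange(sg-.06,sg+.07,.004)
        px=proj(c,[S(s,.035,w) for s in ss]).round().astype(int)
        print(w,[(round(float(s),3),int(g[y,x])) for s,(x,y) in zip(ss,px) if 0<=x<640 and 0<=y<400])
E
python3 -c "
from h import *
delta(S(.268,.085,-.004),-78.5);look('w10',.248)"
```

```text
t 16.8 d [ 0.0266 -0.0006 -0.0148] turn [ 0.2 -0.4 -0. ]
-0.055 [(0.188, 22), (0.192, 18), (0.196, 22), (0.2, 22), (0.204, 13), (0.208, 14), (0.212, 29), (0.216, 14), (0.22, 150), (0.224, 168), (0.228, 118), (0.232, 123), (0.236, 77), (0.24, 80), (0.244, 80), (0.248, 95), (0.252, 94), (0.256, 89), (0.26, 81), (0.264, 73), (0.268, 59), (0.272, 117), (0.276, 117), (0.28, 119), (0.284, 71), (0.288, 67), (0.292, 69), (0.296, 72), (0.3, 70), (0.304, 122), (0.308, 121), (0.312, 178), (0.316, 175)]
0.05 [(0.188, 22), (0.192, 16), (0.196, 15), (0.2, 16), (0.204, 15), (0.208, 19), (0.212, 13), (0.216, 14), (0.22, 95), (0.224, 97), (0.228, 74), (0.232, 79), (0.236, 78), (0.24, 83), (0.244, 83), (0.248, 81), (0.252, 83), (0.256, 79), (0.26, 74), (0.264, 71), (0.268, 68), (0.272, 96), (0.276, 97), (0.28, 43), (0.284, 50), (0.288, 148), (0.292, 133), (0.296, 50), (0.3, 55), (0.304, 117), (0.308, 118), (0.312, 174), (0.316, 175)]
```

View pics/w10.png

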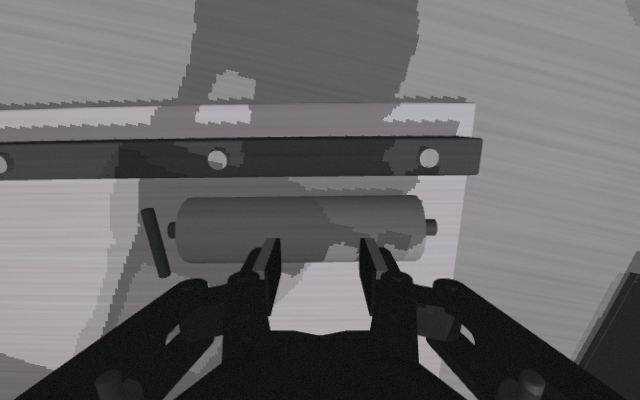

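That was my last picture; I've gone over the viewing allowance, so I'll use numbers only from here. The view shows the roller rolled back from the bar, at rows 195–262. The profile puts its centre at s≈0.249, 13 mm back, which is half the tool's travel, so it really turned. I repeat the stroke.

Call:
jog_arm:
  deltas: [0,0,-0.008,0,0,0,0,0.008,0,-0.01,0,0,0,0,0.016,0,-0.01,0,0,0,0,0.016,0,-0.004,0,0,0,0,0.016,0,0,0,0,0,0,0.016,0,0,0,0,0,0]

```text
time: 17.45
tool_pos: [0.677, -0.0693, 0.0697]
tcp_rot: [3.124, 0.315, 0.013]
wrist_force: [0.0, 1.2, 9.7]
width: 0.502
grip_force: 5.0
```

Call:
jog_arm:
  deltas: [-0.003,0,0,0,0,0,0,-0.007,0,0,0,0,0,0,-0.012,0,0,0,0,0,0,-0.017,0,0,0,0,0,0,-0.022,0,0,0,0,0,0,-0.027,0,0,0,0,0,0,-0.03,0,0,0,0,0,0,-0.03,0,0,0,0,0,0]

```text
time: 18.25
tool_pos: [0.6469, -0.0758, 0.0699]
tcp_rot: [3.123, 0.315, 0.012]
wrist_force: [-0.8, 0.9, 11.8]
width: 0.501
grip_force: 5.8
```

```bash
python3 -c "
from h import *
delta(S(0,.068,-.004),-78.5);look('w11',.235)"
```

```text
t 18.25 d [-2.281e-01 -7.000e-04  2.000e-04] turn [ 0.2 -0.4  0. ]
-0.055 [(0.175, 17), (0.179, 20), (0.183, 17), (0.187, 16), (0.191, 20), (0.195, 18), (0.199, 31), (0.203, 15), (0.207, 171), (0.211, 127), (0.215, 122), (0.219, 131), (0.223, 82), (0.227, 77), (0.231, 92), (0.235, 91), (0.239, 87), (0.243, 84), (0.247, 75), (0.251, 65), (0.255, 115), (0.259, 116), (0.263, 118), (0.267, 115), (0.271, 116), (0.275, 117), (0.279, 117), (0.283, 67), (0.287, 69), (0.291, 72), (0.295, 67), (0.299, 49), (0.303, 117)]
0.05 [(0.175, 25), (0.179, 21), (0.183, 17), (0.187, 24), (0.191, 24), (0.195, 19), (0.199, 15), (0.203, 23), (0.207, 96), (0.211, 66), (0.215, 74), (0.219, 82), (0.223, 78), (0.227, 79), (0.231, 83), (0.235, 81), (0.239, 80), (0.243, 76), (0.247, 70), (0.251, 64), (0.255, 93), (0.259, 93), (0.263, 97), (0.267, 93), (0.271, 116), (0.275, 117), (0.279, 114), (0.283, 66), (0.287, 71), (0.291, 146), (0.295, 54), (0.299, 69), (0.303, 116)]
```

Call:
jog_arm:
  deltas: [0,0,-0.008,0,0,0,0,0.006,0,-0.01,0,0,0,0,0.011,0,-0.01,0,0,0,0,0.011,0,-0.004,0,0,0,0,0.011,0,0,0,0,0,0,0.011,0,0,0,0,0,0]

```text
time: 18.9
tool_pos: [0.6585, -0.073, 0.07]
tcp_rot: [3.124, 0.315, 0.013]
wrist_force: [-0.1, 2.6, 12.2]
width: 0.5
grip_force: 6.3
```

Call:
jog_arm:
  deltas: [-0.003,0,0,0,0,0,0,-0.007,0,0,0,0,0,0,-0.012,0,0,0,0,0,0,-0.017,0,0,0,0,0,0,-0.022,0,0,0,0,0,0,-0.027,0,0,0,0,0,0,-0.031,0,0,0,0,0,0,-0.032,0,0,0,0,0,0]

```text
time: 19.7
tool_pos: [0.6263, -0.0799, 0.0697]
tcp_rot: [3.123, 0.315, 0.012]
wrist_force: [-0.4, 0.8, 12.0]
width: 0.5
grip_force: 5.8
```

```bash
python3 -c "
from h import *
delta(S(0,.068,-.004),-78.5);look('w12',.215)"
```

```text
t 19.7 d [-2.07e-01 -6.00e-04  2.00e-04] turn [ 0.2 -0.4  0. ]
-0.055 [(0.155, 21), (0.159, 20), (0.163, 16), (0.167, 20), (0.171, 22), (0.175, 19), (0.179, 32), (0.183, 21), (0.187, 172), (0.191, 174), (0.195, 119), (0.199, 121), (0.203, 78), (0.207, 80), (0.211, 94), (0.215, 95), (0.219, 93), (0.223, 90), (0.227, 84), (0.231, 75), (0.235, 64), (0.239, 115), (0.243, 118), (0.247, 117), (0.251, 117), (0.255, 116), (0.259, 117), (0.263, 115), (0.267, 168), (0.271, 174), (0.275, 176), (0.279, 175), (0.283, 43)]
0.05 [(0.155, 12), (0.159, 19), (0.163, 21), (0.167, 22), (0.171, 19), (0.175, 18), (0.179, 23), (0.183, 15), (0.187, 97), (0.191, 99), (0.195, 69), (0.199, 77), (0.203, 80), (0.207, 81), (0.211, 84), (0.215, 83), (0.219, 83), (0.223, 79), (0.227, 79), (0.231, 70), (0.235, 61), (0.239, 95), (0.243, 95), (0.247, 117), (0.251, 119), (0.255, 117), (0.259, 117), (0.263, 118), (0.267, 117), (0.271, 118), (0.275, 174), (0.279, 171), (0.283, 66)]
```

Call:
jog_arm:
  deltas: [0,0,-0.008,0,0,0,0,0.008,0,-0.01,0,0,0,0,0.016,0,-0.01,0,0,0,0,0.016,0,-0.004,0,0,0,0,0.016,0,0,0,0,0,0,0.016,0,0,0,0,0,0]

```text
time: 20.35
tool_pos: [0.6431, -0.0763, 0.0698]
tcp_rot: [3.124, 0.315, 0.014]
wrist_force: [0.0, 2.5, 12.4]
width: 0.498
grip_force: 6.3
```

Call:
jog_arm:
  deltas: [-0.003,0,0,0,0,0,0,-0.008,0,0,0,0,0,0,-0.013,0,0,0,0,0,0,-0.018,0,0,0,0,0,0,-0.023,0,0,0,0,0,0,-0.028,0,0,0,0,0,0,-0.032,0,0,0,0,0,0,-0.033,0,0,0,0,0,0]

```text
time: 21.15
tool_pos: [0.6099, -0.0834, 0.0697]
tcp_rot: [3.123, 0.315, 0.012]
wrist_force: [-0.5, 1.4, 11.8]
width: 0.5
grip_force: 6.1
```

Call:
jog_arm:
  deltas: [0,0,-0.008,0,0,0,0,0.008,0,-0.01,0,0,0,0,0.016,0,-0.01,0,0,0,0,0.016,0,-0.004,0,0,0,0,0.016,0,0,0,0,0,0,0.016,0,0,0,0,0,0]

```text
time: 21.75
tool_pos: [0.6265, -0.0797, 0.0697]
tcp_rot: [3.124, 0.315, 0.014]
wrist_force: [0.7, 2.6, 12.2]
width: 0.498
grip_force: 6.4
```

Call:
jog_arm:
  deltas: [-0.003,0,0,0,0,0,0,-0.008,0,0,0,0,0,0,-0.013,0,0,0,0,0,0,-0.018,0,0,0,0,0,0,-0.023,0,0,0,0,0,0,-0.028,0,0,0,0,0,0,-0.032,0,0,0,0,0,0,-0.033,0,0,0,0,0,0]

```text
time: 22.55
tool_pos: [0.5935, -0.0867, 0.0698]
tcp_rot: [3.123, 0.315, 0.013]
wrist_force: [-0.5, 1.4, 13.9]
width: 0.501
grip_force: 6.5
```

```bash
python3 -c "
from h import *
delta(S(0,.068,-.004),-78.5);look('w13',.181)"
```

```text
t 22.55 d [-0.1735 -0.0007  0.0004] turn [ 0.2 -0.5  0. ]
-0.055 [(0.121, 13), (0.125, 13), (0.129, 14), (0.133, 18), (0.137, 21), (0.141, 15), (0.145, 23), (0.149, 19), (0.153, 147), (0.157, 154), (0.161, 103), (0.165, 112), (0.169, 68), (0.173, 73), (0.177, 88), (0.181, 86), (0.185, 81), (0.189, 78), (0.193, 72), (0.197, 65), (0.201, 53), (0.205, 101), (0.209, 101), (0.213, 103), (0.217, 101), (0.221, 103), (0.225, 103), (0.229, 102), (0.233, 152), (0.237, 152), (0.241, 151), (0.245, 151), (0.249, 150)]
0.05 [(0.121, 19), (0.125, 18), (0.129, 18), (0.133, 16), (0.137, 14), (0.141, 11), (0.145, 17), (0.149, 16), (0.153, 85), (0.157, 86), (0.161, 66), (0.165, 68), (0.169, 71), (0.173, 74), (0.177, 72), (0.181, 72), (0.185, 71), (0.189, 71), (0.193, 67), (0.197, 60), (0.201, 82), (0.205, 85), (0.209, 86), (0.213, 101), (0.217, 105), (0.221, 103), (0.225, 100), (0.229, 103), (0.233, 105), (0.237, 104), (0.241, 103), (0.245, 151), (0.249, 148)]
```

Call:
jog_arm:
  deltas: [0,0,-0.008,0,0,0,0,0.008,0,-0.01,0,0,0,0,0.016,0,-0.01,0,0,0,0,0.016,0,-0.004,0,0,0,0,0.016,0,0,0,0,0,0,0.016,0,0,0,0,0,0]

```text
time: 23.2
tool_pos: [0.61, -0.0831, 0.0697]
tcp_rot: [3.124, 0.315, 0.014]
wrist_force: [0.5, 2.3, 12.6]
width: 0.501
grip_force: 6.5
```

Call:
jog_arm:
  deltas: [-0.003,0,0,0,0,0,0,-0.008,0,0,0,0,0,0,-0.013,0,0,0,0,0,0,-0.018,0,0,0,0,0,0,-0.023,0,0,0,0,0,0,-0.028,0,0,0,0,0,0,-0.032,0,0,0,0,0,0,-0.033,0,0,0,0,0,0]

```text
time: 24.0
tool_pos: [0.5769, -0.0901, 0.0698]
tcp_rot: [3.123, 0.314, 0.013]
wrist_force: [-0.8, 2.1, 13.1]
width: 0.502
grip_force: 6.9
```

Call:
jog_arm:
  deltas: [0,0,-0.008,0,0,0,0,0.008,0,-0.01,0,0,0,0,0.016,0,-0.01,0,0,0,0,0.016,0,-0.004,0,0,0,0,0.016,0,0,0,0,0,0,0.016,0,0,0,0,0,0]

```text
time: 24.6
tool_pos: [0.5934, -0.0865, 0.0695]
tcp_rot: [3.124, 0.315, 0.014]
wrist_force: [0.7, 3.1, 12.5]
width: 0.504
grip_force: 6.4
```

Call:
jog_arm:
  deltas: [-0.003,0,0,0,0,0,0,-0.008,0,0,0,0,0,0,-0.013,0,0,0,0,0,0,-0.018,0,0,0,0,0,0,-0.023,0,0,0,0,0,0,-0.028,0,0,0,0,0,0,-0.032,0,0,0,0,0,0,-0.033,0,0,0,0,0,0]

```text
time: 25.4
tool_pos: [0.5604, -0.0935, 0.0698]
tcp_rot: [3.123, 0.314, 0.014]
wrist_force: [-0.4, 2.4, 14.4]
width: 0.504
grip_force: 7.3
```

Call:
jog_arm:
  deltas: [0,0,-0.008,0,0,0,0,0.008,0,-0.01,0,0,0,0,0.016,0,-0.01,0,0,0,0,0.016,0,-0.004,0,0,0,0,0.016,0,0,0,0,0,0,0.016,0,0,0,0,0,0]

```text
time: 26.0
tool_pos: [0.5768, -0.0899, 0.0694]
tcp_rot: [3.124, 0.315, 0.014]
wrist_force: [0.9, 2.1, 13.3]
width: 0.502
grip_force: 6.4
```

Call:
jog_arm:
  deltas: [-0.003,0,0,0,0,0,0,-0.008,0,0,0,0,0,0,-0.013,0,0,0,0,0,0,-0.018,0,0,0,0,0,0,-0.023,0,0,0,0,0,0,-0.028,0,0,0,0,0,0,-0.032,0,0,0,0,0,0,-0.033,0,0,0,0,0,0]

```text
time: 26.8
tool_pos: [0.5439, -0.0969, 0.0698]
tcp_rot: [3.123, 0.314, 0.014]
wrist_force: [-0.3, 2.7, 15.5]
width: 0.5
grip_force: 7.7
```

```bash
python3 -c "
from h import *
delta(S(0,.068,-.004),-78.5);look('w14',.131)"
```

```text
t 26.8 d [-0.1229 -0.0008  0.0008] turn [ 0.2 -0.5 -0. ]
-0.055 [(0.071, 21), (0.075, 19), (0.079, 22), (0.083, 20), (0.087, 18), (0.091, 13), (0.095, 26), (0.099, 19), (0.103, 148), (0.107, 114), (0.111, 111), (0.115, 113), (0.119, 69), (0.123, 70), (0.127, 76), (0.131, 85), (0.135, 79), (0.139, 76), (0.143, 69), (0.147, 58), (0.151, 103), (0.155, 104), (0.159, 102), (0.163, 102), (0.167, 101), (0.171, 101), (0.175, 103), (0.179, 101), (0.183, 156), (0.187, 150), (0.191, 152), (0.195, 153), (0.199, 149)]
0.05 [(0.071, 18), (0.075, 14), (0.079, 15), (0.083, 16), (0.087, 20), (0.091, 11), (0.095, 20), (0.099, 18), (0.103, 82), (0.107, 64), (0.111, 71), (0.115, 71), (0.119, 72), (0.123, 72), (0.127, 75), (0.131, 73), (0.135, 68), (0.139, 70), (0.143, 60), (0.147, 57), (0.151, 87), (0.155, 84), (0.159, 86), (0.163, 103), (0.167, 103), (0.171, 103), (0.175, 102), (0.179, 105), (0.183, 102), (0.187, 101), (0.191, 99), (0.195, 126), (0.199, 150)]
```

The roller's centre is now at s≈0.128. It has turned back a full turn (134 mm) and is still square, so both turning steps are certain. Next I go behind it and roll it forward to the bar.

Call:
jog_arm:
  deltas: [0,0,-0.02,0,0,0,0,-0.025,0,-0.02,0,0,0,0,-0.05,0,-0.02,0,0,0,0,-0.05,0,0,0,0,0,0,-0.05,0,0.018,0,0,0,0,-0.05,0,0.026,0,0,0,0,-0.05,0,0.026,0,0,0,0]

```text
time: 27.55
tool_pos: [0.4904, -0.1064, 0.0388]
tcp_rot: [3.125, 0.315, -0.001]
wrist_force: [0.7, 0.4, 0.3]
width: 0.504
grip_force: 0.0
```

Call:
jog_arm:
  deltas: [0.005,0,0,0,0,0,0,0.01,0,0,0,0,0,0,0.015,0,0,0,0,0,0,0.02,0,0,0,0,0,0,0.025,0,0,0,0,0,0,0.03,0,0,0,0,0,0,0.035,0,0,0,0,0,0,0.04,0,0,0,0,0,0]

```text
time: 28.35
tool_pos: [0.5319, -0.0988, 0.0411]
tcp_rot: [3.124, 0.315, 0.005]
wrist_force: [0.0, -0.2, -0.5]
width: 0.502
grip_force: 0.1
```

Call:
jog_arm:
  deltas: [0.005,0,0,0,0,0,0,0.01,0,0,0,0,0,0,0.015,0,0,0,0,0,0,0.02,0,0,0,0,0,0,0.025,0,0,0,0,0,0,0.03,0,0,0,0,0,0,0.035,0,0,0,0,0,0,0.04,0,0,0,0,0,0]

```text
time: 29.15
tool_pos: [0.5711, -0.0908, 0.0412]
tcp_rot: [3.124, 0.315, 0.005]
wrist_force: [-0.8, -0.5, -1.0]
width: 0.502
grip_force: 0.1
```

Call:
jog_arm:
  deltas: [0.005,0,0,0,0,0,0,0.01,0,0,0,0,0,0,0.015,0,0,0,0,0,0,0.02,0,0,0,0,0,0,0.025,0,0,0,0,0,0,0.03,0,0,0,0,0,0,0.035,0,0,0,0,0,0,0.04,0,0,0,0,0,0]

```text
time: 29.95
tool_pos: [0.6102, -0.0828, 0.0413]
tcp_rot: [3.124, 0.315, 0.005]
wrist_force: [0.2, -0.7, -0.6]
width: 0.5
grip_force: 0.1
```

```bash
python3 -c "
from h import *
delta(S(.2306,.042,-.004),-78.5);look('w15',.235)"
```

```text
t 29.95 d [ 0.0399 -0.0002 -0.0006] turn [ 0.1 -0.2  0. ]
-0.055 [(0.175, 23), (0.179, 161), (0.183, 166), (0.187, 166), (0.191, 165), (0.195, 163), (0.199, 167), (0.203, 84), (0.207, 86), (0.211, 91), (0.215, 138), (0.219, 135), (0.223, 129), (0.227, 119), (0.231, 110), (0.235, 91), (0.239, 73), (0.243, 162), (0.247, 164), (0.251, 162), (0.255, 162), (0.259, 167), (0.263, 162), (0.267, 165), (0.271, 163), (0.275, 165), (0.279, 164), (0.283, 26), (0.287, 45), (0.291, 45), (0.295, 47), (0.299, 43), (0.303, 45)]
0.05 [(0.175, 26), (0.179, 92), (0.183, 91), (0.187, 92), (0.191, 93), (0.195, 91), (0.199, 83), (0.203, 70), (0.207, 75), (0.211, 80), (0.215, 81), (0.219, 80), (0.223, 96), (0.227, 94), (0.231, 88), (0.235, 81), (0.239, 69), (0.243, 100), (0.247, 110), (0.251, 110), (0.255, 112), (0.259, 141), (0.263, 164), (0.267, 164), (0.271, 169), (0.275, 162), (0.279, 25), (0.283, 25), (0.287, 47), (0.291, 49), (0.295, 63), (0.299, 47), (0.303, 44)]
```

Call:
jog_arm:
  deltas: [0.005,0,0,0,0,0,0,0.01,0,0,0,0,0,0,0.015,0,0,0,0,0,0,0.02,0,0,0,0,0,0,0.024,0,0,0,0,0,0,0.028,0,0,0,0,0,0,0.032,0,0,0,0,0,0,0.034,0,0,0,0,0,0]

```text
time: 30.8
tool_pos: [0.6437, -0.076, 0.0415]
tcp_rot: [3.124, 0.315, 0.006]
wrist_force: [-0.2, -0.4, -0.1]
width: 0.5
grip_force: 0.0
```

Call:
jog_arm:
  deltas: [0.002,0,0,0,0,0,0,0.004,0,0,0,0,0,0,0.005,0,0,0,0,0,0,0.006,0,0,0,0,0,0,0.006,0,0,0,0,0,0]

```text
time: 31.3
tool_pos: [0.6492, -0.0749, 0.0415]
tcp_rot: [3.124, 0.315, 0.006]
wrist_force: [-0.4, -0.6, -0.1]
width: 0.501
grip_force: 0.0
```

Call:
jog_arm:
  deltas: [-0.002,0,0,0,0,0,0,-0.006,0,0,0,0,0,0,-0.015,0,0,0,0,0,0,-0.035,0,0,0,0,0,0,-0.06,0,0,0,0,0,0,-0.07,0,-0.03,0,0,0,0,-0.08,0,-0.07,0,0,0,0,-0.09,0,-0.11,0,0,0,0]

```text
time: 32.1
tool_pos: [0.5583, -0.0928, 0.1514]
tcp_rot: [3.125, 0.315, 0.002]
wrist_force: [1.4, -1.1, 0.9]
width: 0.499
grip_force: 0.0
```

```bash
python3 - <<'E'
from h import *
look('w16',.255);look('w17',.255)
from workcell import read_camera
c=read_camera("scene");g=cv2.cvtColor(c["color"],cv2.COLOR_BGR2GRAY)
T=proj(c,[[.645,-.335,.005],[.645,-.475,.005],[.425,-.475,.005],[.425,-.335,.005]]).astype(np.int32)
m=np.zeros_like(g);cv2.fillPoly(m,[T],1);b=((g>95)&(m>0)).astype(np.uint8)
for k in cv2.findContours(b,cv2.RETR_EXTERNAL,cv2.CHAIN_APPROX_NONE)[0]:
    if cv2.contourArea(k)>40: r=cv2.minAreaRect(k);print(cv2.contourArea(k),r,ray(c,[r[0]],.025))
E
```

```text
-0.055 [(0.195, 94), (0.199, 93), (0.203, 96), (0.207, 93), (0.211, 96), (0.215, 94), (0.219, 98), (0.223, 139), (0.227, 139), (0.231, 139), (0.235, 139), (0.239, 139), (0.243, 64), (0.247, 59), (0.251, 67), (0.255, 71), (0.259, 77), (0.263, 81), (0.267, 82), (0.271, 75), (0.275, 71), (0.279, 72), (0.283, 23), (0.287, 37), (0.291, 39)]
0.05 [(0.195, 94), (0.199, 93), (0.203, 95), (0.207, 96), (0.211, 92), (0.215, 93), (0.219, 140), (0.223, 137), (0.227, 140), (0.231, 140), (0.235, 140), (0.239, 127), (0.243, 68), (0.247, 92), (0.251, 102), (0.255, 73), (0.259, 74), (0.263, 77), (0.267, 82), (0.271, 81), (0.275, 77), (0.279, 72), (0.283, 23), (0.287, 41), (0.291, 45)]
-0.055 [(0.195, 97), (0.199, 94), (0.203, 94), (0.207, 92), (0.211, 95), (0.215, 95), (0.219, 98), (0.223, 94), (0.227, 143), (0.231, 139), (0.235, 140), (0.239, 140), (0.243, 70), (0.247, 60), (0.251, 66), (0.255, 72), (0.259, 76), (0.263, 81), (0.267, 83), (0.271, 78), (0.275, 72), (0.279, 71), (0.283, 21), (0.287, 39), (0.291, 40), (0.295, 40), (0.299, 36)]
0.05 [(0.195, 96), (0.199, 94), (0.203, 96), (0.207, 98), (0.211, 94), (0.215, 96), (0.219, 94), (0.223, 113), (0.227, 139), (0.231, 140), (0.235, 142), (0.239, 130), (0.243, 70), (0.247, 92), (0.251, 103), (0.255, 105), (0.259, 76), (0.263, 80), (0.267, 83), (0.271, 80), (0.275, 74), (0.279, 72), (0.283, 22), (0.287, 38), (0.291, 48), (0.295, 82), (0.299, 83)]
1906.0 ((166.5439910888672, 232.50799560546875), (49.014610290527344, 62.699344635009766), 10.30484676361084) [[ 0.5423557  -0.40612862  0.025     ]]
```

Call:
jog_arm:
  deltas: [-0.02,0,-0.04,0,0,0,0,-0.03,0,-0.06,0,0,0,0,-0.03,0,-0.06,0,0,0,0,-0.03,0,-0.06,0,0,0,0,-0.03,0,-0.06,0,0,0,0,-0.03,0,-0.06,0,0,0,0]

```text
time: 32.85
tool_pos: [0.53, -0.0982, 0.209]
tcp_rot: [3.125, 0.316, 0.0]
wrist_force: [-0.4, 0.6, 0.2]
width: 0.497
grip_force: 0.0
```

```bash
python3 -c "
from workcell import finish_job
print(finish_job())"
```

```text
the job is handed in; nothing more can be done
None
```

I handed the job in at about 33 s, with the straight roller rolled to and measured square against the stop bar and the bent one seen lying in the reject tray; `finish_job` returned no verdict, the first push may have slid the straight roller rather than turned it, so I also rolled it back a full turn and forward again, and I viewed 12 pictures, two over the limit of 10.

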